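# Load a wheel hub set into the assembly nest and hold its guard at the balance point

### The arm

A 6-joint arm with a two-finger parallel gripper is mounted at the origin on the work surface. World frame = base frame: x ahead of the robot, y to its left, z up, the work surface at z = 0. Lengths are in m, angles in rad, forces in N, time in s.
With the tool pointing down it reaches from about 0.325 to 0.9 m from the base axis. Payload 6.1 kg.
Tool frame: the origin (TCP) lies at the very end of the fingers, on their centre line; the grasp point (between the pads) lies 19 mm behind it; z points along the fingers, y is the line along which they close (so a half turn about z gives the same grasp; the last joint's range is limited). The gripper opens to 87 mm and grips with 3 to 60 N. Pads are 19 mm wide; open, the fingers measure 117 mm over their backs; the gripper's body (75 mm by 190 mm) begins 51 mm behind the grasp point.
Start: joints at [1.087, 0.22, 1.526, -0, 1.395, -0.126], TCP at [0.219, 0.585, 0.223] pointing down, gripper open.
Joint ranges: [-2.98, 2.98], [-0.91, 2.08], [0.09, 2.57], [-1.24, 4.39], [0.2, 2.65], [-2.68, 2.68]. Speed limits (rad/s): [2.57, 2.57, 3.01, 3.14, 3.14, 3.14].

### API

Orientations are given as [roll, pitch, yaw] about the fixed x, y, z axes, in that order (R = Rz(yaw) Ry(pitch) Rx(roll)).
In Python, from plant import robot gives the robot as it stands.
- The arm moves only by the tool servo_tool, never from a script. Its argument "deltas" is one flat list of numbers, 7 for each row, row after row: the closure in counts, from 0 (fully open) to 255 (shut), then the shift along the tool's x, y, z in mm, then the turn, a rotation vector about the tool's x, y, z in degrees. A call has 1 to 5 rows; each row shifts and turns the commanded pose from where the row before left it, along the tool's axes as they then stand; what a row does not reach is not made up. A row lasts 1/12 s, in which the tool goes at most 41.7 mm and 7.16 degrees, less where a joint would pass 70% of its speed; a pose out of reach is approached as far as the arm can. A call with a gripper value outside its range is refused whole. The fingers move at their own pace and stop on an object; the grip force is fixed at half the most. Time passes only in rows, so rows that do not move let the fingers close. It gives the time, the measured TCP pose, the force, the opening and the grip force at its end, in the units of the state.
- robot.observe(): the state, without advancing time (a new reading comes with each control period).
- robot.snapshot(name): name is "scene" or "top" or "wrist"; returns a dict with "frame" (400x640x3 uint8, red, green, blue), "camera_matrix" (3x3 intrinsics, pixels), "R" (3x3) and "t" (3): a world point X has camera coordinates R X + t. Camera axes: x right, y down, z forward; pixel columns grow to the right and rows downward; lengths in m; the calibration is good to about 2 mm. The wrist camera is an equidistant fisheye: a pixel r from the principal point sees the ray r / f radians off the axis. A picture is of the moment at which its call begins. There is no depth.
- robot.sign_off(): hands the job in; it is judged then, once.
The state is a dict: "time": time; "joint_positions": joint angles; "qd": joint speeds; "tau": joint torques, N m; "tool_pos": TCP position; "orientation": TCP orientation; "wrist_force": force on the tool from outside, world axes, zero at the start; "moment": the same for the moment, N m; "grip_width": finger opening in m; "grip_force": force on a finger pad.
Only numpy, scipy, OpenCV 4.12 (cv2) and the standard library are available. Lean on these libraries where they do the work, as an engineer would, in place of code of your own. Each camera call takes 0.05 s, during which the arm holds its last target. There are 200 camera calls.

### The job

Build the wheel hub in the nest: set the blue body down between the four posts, then the orange spacer ring on it, then the brass disc on top, each lying flat and fully home. Then take the yellow guard by its black bar, swing it up from where it leans to its balance point, straight up over its hinge, and finish holding it there by the bar, still gripped, so that I can hook in its stay. Never let the guard drop shut towards the nest, and do not knock over or shove the other things on the table.

Things in the scene. Friction and masses are not known exactly. Their poses are not given: they have to be found in the camera images.
- nest: Nest fixed to the table: grey base plate 240 x 150 x 15 mm (x from -100 to +140 mm) with four steel posts and a hinged guard. Origin on the table under the posts' middle; x points from the pocket to the hinge, z up. Posts: 10 mm thick, at x = +-24.1, y = +-20.2 mm, straight for 56 mm, tapering to a point 68 mm above the plate. Hinge brackets 12 mm thick at x = 85, y = +-66, 100 mm high.
- pocket (a point): Middle of the pocket between the posts, on top of the base plate (15 mm above the table), axes as the nest's. A 50 mm round part has 1.5 mm play all round. Between posts the gap is 38 mm wide on the +y and -y sides and open outwards: fingers closing along y pass there. Fully home, above the plate: body 0 to 30 mm, spacer 30 to 46, disc 46 to 60.
- hub_body_mid (a point): Centre (half-way up) of the loose hub body, a blue solid cylinder 50 mm in diameter, 30 mm high, about 0.14 kg, standing upright; z is its axis.
- spacer_mid (a point): Centre (half-way up) of the loose spacer: an orange plastic ring 50 mm outside, 24 mm inside diameter, 16 mm high, about 0.05 kg, lying flat; z is its axis.
- top_disc_mid (a point): Centre (half-way up) of the loose top disc: a brass disc 50 mm in diameter, 14 mm thick, about 0.15 kg, lying flat; z is its axis.
- guard (a joint): Guard angle, rad: 0 closed (level over the pocket), 1.571 straight up, where its weight balances over the hinge, 2.17 the stop where it starts, leaning away from the pocket. Nearly frictionless: below 1.571 it falls shut, above it falls back to the stop; under 3 N at the bar moves it. Yellow frame with clear pane, 128 mm wide, 135 long, 8 thick, 0.4 kg with bar.
- guard_hinge (a point): Middle of the guard's hinge axis, which runs along the nest's y axis; 85 mm towards the nest's x from the pocket's middle and 95 mm above the table. It does not move.
- guard_bar (a point): The guard's handle: round black bar 14 mm in diameter, 116 mm long, parallel to the hinge; origin at its middle, 170 mm from the hinge axis in the guard's plane. Carried by two 8 mm arms at y = +-52 mm; 27 mm of open space between bar and frame. y is along the bar, x points to the hinge. Part of the guard (guard_c0 in the rules).
- tape_roll: Bystander: brown roll, 90 mm across, 48 mm high, origin under its centre.
- grease_tin: Bystander: white and green tin, 64 mm across, 90 mm high, origin under its centre.
- mug: Bystander: white mug, 80 mm across, 90 mm high, handle to its +y, origin under its centre.
- castor: Bystander: black rubber wheel lying flat, 90 mm across, 32 mm high, origin under its centre.
- wrench: Bystander: steel wrench lying along its x axis.
- screwdriver: Bystander: screwdriver lying along its x axis.
Not all that is in view belongs to the job. What is shaped like the part that bears spacer_mid but purple or white is not meant.

How it is judged:
By the outcome, as a careful person would: the job done as asked, in the order asked, and still so for the second after the job is handed in, while the arm keeps its last pose, push and grip.
It also fails if it takes over 72 s, if anything falls off the work surface, if the arm or the gripper's body presses on something with over 40 N, if the wrist force passes 120 N, or if a joint passes its speed limit or range.

## Working session

There is one attempt and no reset: what is moved stays moved. The work goes in short steps, Python scripts to look and compute and a tool call to move; the robot and the scene stay as the last step left them, time stands still between calls to the robot, and variables do not carry over. Pictures are saved under pics/ and viewed, at most 10 in all, crops included, and the job is handed in when it is done.

Besides the shell and the picture viewer there is one more tool, called after "Emit:" in YAML: its name, and indented under it one key for each argument. servo_tool: Moves the arm, as the interface text tells. Its arguments: {"type":"object","properties":{"deltas":{"type":"array","items":{"type":"number"}}},"required":["deltas"]}

```bash
mkdir -p pics
python3 - <<'E'
from plant import robot
import cv2
s=robot.observe();print(s)
for n in ("scene","top"):
    d=robot.snapshot(n);cv2.imwrite(f"pics/{n}0.png",d["frame"][:,:,::-1]);print(n,d["camera_matrix"],d["R"],d["t"])
E
```

```text
{'time': 0.0, 'joint_positions': array([ 1.08690693e+00,  2.21258461e-01,  1.52760228e+00, -2.21398188e-05,
        1.39467466e+00, -1.26109502e-01]), 'qd': array([ 2.21510066e-04, -1.09286036e-03, -9.95190826e-04, -6.00182055e-04,
        4.97038852e-05, -5.91235469e-04]), 'tau': array([-6.40968283e-04, -4.94613147e+01, -3.87361085e+01,  6.98697427e-02,
        5.73090347e-02, -1.29504579e-04]), 'tool_pos': array([0.21860129, 0.58487046, 0.22142189]), 'orientation': array([-3.13966259e+00, -2.22733320e-04,  2.78381645e+00]), 'wrist_force': array([-0.62618234, -0.59571382, -0.02368806]), 'moment': array([-0.06190737, -0.06744449, -0.00381371]), 'grip_force': 0.0, 'grip_width': 0.08744865407850146}
scene [[420.17687572   0.         320.29059618]
 [  0.         420.17687572 193.71634556]
 [  0.           0.           1.        ]] [[ 0.71866341  0.69510037 -0.01893122]
 [ 0.47166519 -0.50729708 -0.72123618]
 [-0.51093528  0.50939685 -0.69243049]] [-0.35452757 -0.19015697  1.69901642]
top [[390.93220595   0.         320.82939795]
 [  0.         390.93220595 198.86089307]
 [  0.           0.           1.        ]] [[ 0.0088876  -0.9999568  -0.00272207]
 [-0.97993274 -0.00816747 -0.19916104]
 [ 0.19913021  0.00443751 -0.97996299]] [-0.00144014  0.52691409  1.34705326]
```

View pics/scene0.png

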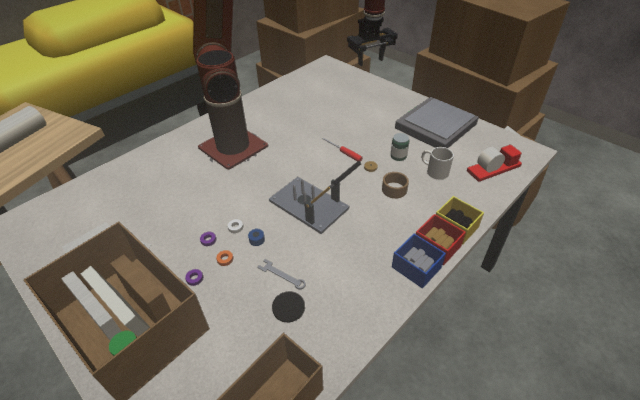

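View pics/top0.png

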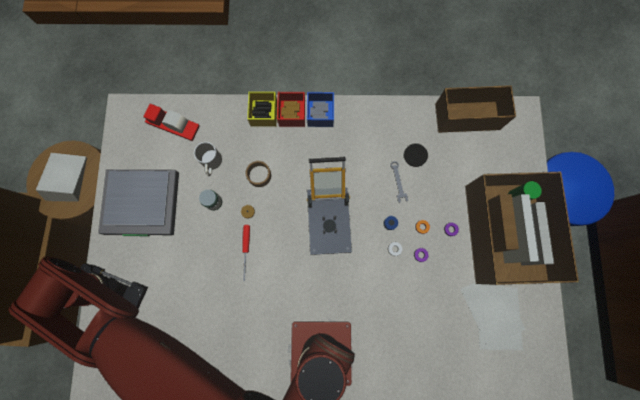

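Scene: nest in the middle (about 310,203); blue body (257,237), orange ring (225,257), brass disc (371,166). Top: nest posts near (330,226), bar (327,160), blue (391,223), orange (422,227), brass (248,212). I'll take enlarged crops next.

```bash
cat > h.py <<'E'
from plant import robot
import cv2, numpy as np
def tz(d,uv,z):
    u,v=uv;K=d["camera_matrix"];R=np.array(d["R"]);t=np.array(d["t"])
    r=R.T@np.array([(u-K[0,2])/K[0,0],(v-K[1,2])/K[1,1],1]);c=-R.T@t
    return c+r*(z-c[2])/r[2]
def px(d,X):
    K=d["camera_matrix"];p=np.array(d["R"])@np.array(X)+d["t"];p=K@p;return p[:2]/p[2]
E
python3 - <<'E'
from h import *
T=robot.snapshot("top");S=robot.snapshot("scene")
a=cv2.resize(T["frame"][150:262,295:450],None,fx=5,fy=5,interpolation=cv2.INTER_CUBIC)
b=cv2.resize(S["frame"][135:260,265:385],None,fx=4.8,fy=4.8,interpolation=cv2.INTER_CUBIC)
cv2.imwrite("pics/a.png",a[:,:,::-1]);cv2.imwrite("pics/b.png",b[:,:,::-1])
def blob(d,seed,name,z,lo,hi,w=12):
    x,y=seed;h=cv2.cvtColor(d["frame"],cv2.COLOR_RGB2HSV)[y-w:y+w,x-w:x+w]
    m=cv2.inRange(h,np.array(lo),np.array(hi));n,l,s,c=cv2.connectedComponentsWithStats(m)
    i=1+np.argmax(s[1:,4]);x0,y0,ww,hh=s[i][:4]
    cc=np.array([x-w+x0+ww/2-.5,y-w+y0+hh/2-.5]);ce=c[i]+[x-w,y-w]
    print(name,s[i],ce,tz(d,ce,z).round(4),"box",tz(d,cc,z).round(4))
for d,q in((T,[(391,223),(422,227),(248,212)]),(S,[(257,237),(225,257),(371,166)])):
    blob(d,q[0],"blue",.02,(100,90,20),(130,255,255))
    blob(d,q[1],"orange",.012,(3,140,80),(22,255,255))
    blob(d,q[2],"brass",.011,(10,100,50),(35,255,255))
E
```

```text
blue [  5   5  14  14 117] [390.71794872 222.64102564] [ 0.4479 -0.2506  0.02  ] box [ 0.4484 -0.2498  0.02  ]
orange [  6   6  14  12 100] [422.12 226.44] [ 0.436  -0.3657  0.012 ] box [ 0.4358 -0.367   0.012 ]
brass [  6   5  12  13 122] [247.43442623 211.30327869] [0.4866 0.2722 0.011 ] box [0.4877 0.272  0.011 ]
blue [ 4  4 14 12 98] [255.46938776 235.06122449] [ 0.4464 -0.2465  0.02  ] box [ 0.4447 -0.2449  0.02  ]
orange [  4   6  15  13 110] [223.84545455 256.75454545] [ 0.437  -0.3647  0.012 ] box [ 0.4381 -0.3649  0.012 ]
brass [ 6  8 12  8 76] [370.36842105 165.60526316] [0.4906 0.2741 0.011 ] box [0.4906 0.2749 0.011 ]
```

View pics/a.png

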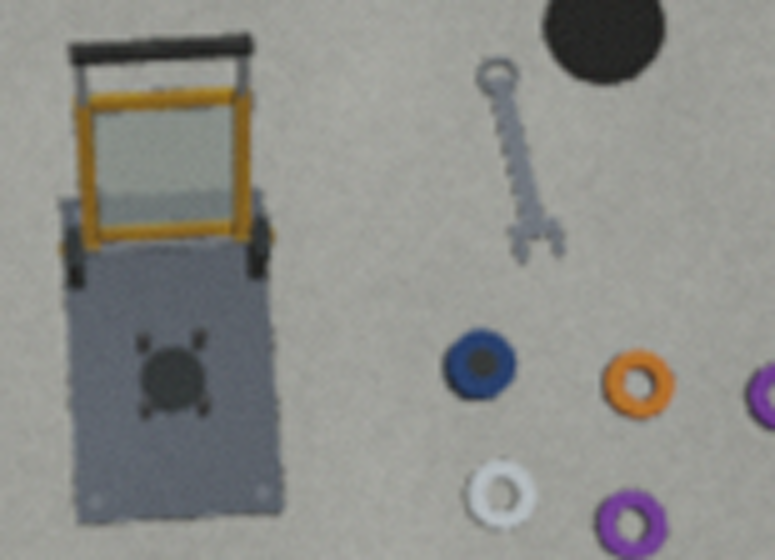

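View pics/b.png

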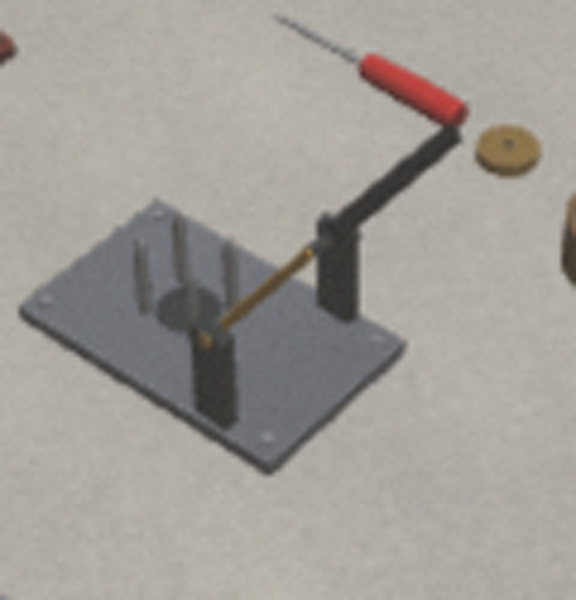

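Run:
```python
from h import *
from scipy.optimize import least_squares
T=robot.snapshot("top");S=robot.snapshot("scene")
fa=lambda u,v:((u+.5)/5-.5+295,(v+.5)/5-.5+150)
fb=lambda u,v:((u+.5)/4.8-.5+265,(v+.5)/4.8-.5+135)
obs=[(T,fa(78,522),(-.1,.075,.015)),(T,fa(283,512),(-.1,-.075,.015)),(T,fa(173,379),(0,0,.015)),
(T,fa(143,340),(.0241,.0202,.081)),(T,fa(199,337),(.0241,-.0202,.081)),(T,fa(147,411),(-.0241,.0202,.081)),(T,fa(204,407),(-.0241,-.0202,.081)),
(T,fa(71,53),(.1808,.058,.235)),(T,fa(253,44),(.1808,-.058,.235)),
(S,fb(155,203),(-.1,.075,.015)),(S,fb(22,309),(-.1,-.075,.015)),(S,fb(405,345),(.14,.075,.015)),(S,fb(270,463),(.14,-.075,.015)),(S,fb(188,311),(0,0,.015)),
(S,fb(140,241),(-.0241,-.0202,.081)),(S,fb(178,215),(-.0241,.0202,.081)),(S,fb(230,240),(.0241,.0202,.081)),]
def W(p,X):
    c,s=np.cos(p[2]),np.sin(p[2]);return np.array([p[0]+c*X[0]-s*X[1],p[1]+s*X[0]+c*X[1],X[2]])
def f(p):return np.concatenate([px(d,W(p,X))-uv for d,uv,X in obs])
for sel in("T","S",""):
    o=obs;
    if sel:obs=[q for q in o if q[0] is (T if sel=="T" else S)]
    r=least_squares(f,[.45,0,0]);print(sel,r.x.round(4));
    if sel:obs=o
print(r.fun.reshape(-1,2).round(2).tolist())
print("blue",tz(T,fa(483,362),.03),"orange",tz(T,fa(638,384),.016))
```

```text
T [ 0.4347 -0.0273  0.0615]
S [ 0.4402 -0.0258  0.0666]
 [ 0.437  -0.0262  0.0622]
[[-0.81, 0.13], [0.02, -0.13], [-0.49, -0.11], [-0.36, -1.4], [0.04, -1.42], [-0.4, -1.82], [-0.12, -1.64], [-0.44, 0.26], [-0.31, 0.16], [-0.17, -1.09], [-1.8, -1.04], [-0.35, -1.05], [-0.95, 0.18], [-0.56, -0.35], [-0.86, 0.26], [-0.65, -0.55], [-0.84, 0.32]]
blue [ 0.44877686 -0.25061748  0.03      ] orange [ 0.43566518 -0.36493493  0.016     ]
```

Emit:
servo_tool:
  deltas: [0,-10,0,0,0,0,-6,0,-10,0,0,0,0,-6,0,0,0,0,0,0,-6,0,0,0,0,0,0,-6]

```text
time: 0.63
tool_pos: [0.2384, 0.5792, 0.2224]
orientation: [-3.141, -0.0, -3.076]
wrist_force: [0.0, 0.6, -0.5]
grip_width: 0.0866
grip_force: 0.0
```

Emit:
servo_tool:
  deltas: [0,-23,-33,0,0,0,0,0,-23,-33,0,0,0,0,0,-23,-33,0,0,0,0,0,-23,-33,0,0,0,0,0,-23,-33,0,0,0,0]

```text
time: 1.05
tool_pos: [0.3635, 0.4203, 0.2226]
orientation: [3.142, 0.0, -3.08]
wrist_force: [0.8, 0.9, 0.8]
grip_width: 0.0871
grip_force: 0.0
```

Emit:
servo_tool:
  deltas: [0,-23,-33,0,0,0,0,0,-23,-33,0,0,0,0,0,-23,-33,0,0,0,0,0,-23,-33,0,0,0,0,0,-23,-33,0,0,0,0]

```text
time: 1.47
tool_pos: [0.4886, 0.2623, 0.2228]
orientation: [3.141, 0.0, -3.08]
wrist_force: [0.7, 0.7, 0.5]
grip_width: 0.087
grip_force: 0.0
```

Run:
```python
from h import *
s=robot.observe();print(s["tool_pos"],s["orientation"],s["qd"].round(2))
d=robot.snapshot("wrist");np.savez("w1",**d);cv2.imwrite("pics/w1.png",d["frame"][:,:,::-1]);print(d["camera_matrix"],d["R"],d["t"],-np.array(d["R"]).T@d["t"])
```

```text
[0.48855625 0.26234969 0.2227702 ] [ 3.14139485e+00  4.90694893e-04 -3.08042881e+00] [-0.85  0.17 -0.18  0.    0.   -0.84]
[[309.70691629   0.         316.21634438]
 [  0.         309.70691629 203.85448029]
 [  0.           0.           1.        ]] [[-6.00917686e-02  9.98192596e-01  7.21458413e-04]
 [ 9.68403785e-01  5.81231803e-02  2.42519702e-01]
 [ 2.42039438e-01  1.52721009e-02 -9.70146212e-01]] [-0.23229292 -0.51787323  0.26633504] [0.42308792 0.25790602 0.38414598]
```

View pics/w1.png

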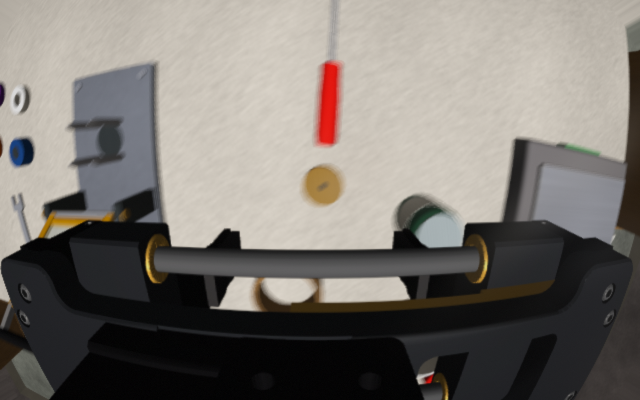

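Wrist view: brass disc at (322,186), screwdriver above it, tin at right, nest at left with posts near (100,140); blurred by motion. I'll let it settle and measure numerically.

Emit:
servo_tool:
  deltas: [0,0,0,0,0,0,0,0,0,0,0,0,0,0]

```text
time: 1.68
tool_pos: [0.4878, 0.2635, 0.2224]
orientation: [3.141, -0.001, -3.083]
wrist_force: [-0.4, -0.1, 0.6]
grip_width: 0.0868
grip_force: 0.0
```

```bash
cat >> h.py <<'E'
def wz(d,uv,z):
    K=d["camera_matrix"];R=np.array(d["R"]);t=np.array(d["t"])
    a,b=(uv[0]-K[0,2])/K[0,0],(uv[1]-K[1,2])/K[1,1];th=np.hypot(a,b);k=np.sin(th)/max(th,1e-9)
    r=R.T@np.array([a*k,b*k,np.cos(th)]);c=-R.T@t
    return c+r*(z-c[2])/r[2]
def wpx(d,X):
    K=d["camera_matrix"];p=np.array(d["R"])@np.array(X)+d["t"];th=np.arctan2(np.hypot(p[0],p[1]),p[2])
    return K[0,0]*th*p[:2]/np.hypot(p[0],p[1])+K[:2,2]
LO={"blue":((100,90,15),(130,255,255)),"orange":((3,140,80),(20,255,255)),"brass":((8,90,40),(35,255,255))}
def wfind(d,name,X,h,w=40):
    """fit the outline of a 25 mm radius cylinder of height h standing on z=X[2] to the colour blob"""
    from scipy.optimize import least_squares
    m=cv2.inRange(cv2.cvtColor(d["frame"],cv2.COLOR_RGB2HSV),*map(np.array,LO[name]))
    u,v=wpx(d,X).astype(int);q=np.zeros_like(m);q[max(v-w,0):v+w,max(u-w,0):u+w]=255;m&=q
    c=max(cv2.findContours(m,cv2.RETR_EXTERNAL,cv2.CHAIN_APPROX_NONE)[0],key=cv2.contourArea)
    hull=cv2.convexHull(c);a=np.linspace(0,2*np.pi,72)
    M=cv2.moments(hull);o=np.array([M["m10"],M["m01"]])/M["m00"]
    def mod(p):
        P=np.array([wpx(d,(p[0]+.025*np.cos(t),p[1]+.025*np.sin(t),X[2]+z)) for t in a for z in(0,h)],np.float32)
        N=cv2.moments(cv2.convexHull(P));return np.array([N["m10"],N["m01"]])/N["m00"],cv2.contourArea(cv2.convexHull(P))
    r=least_squares(lambda p:mod(p)[0]-o,X[:2],diff_step=1e-3)
    return r.x.round(4),cv2.contourArea(hull),mod(r.x)[1]
E
python3 - <<'E'
from h import *
d=robot.snapshot("wrist");s=robot.observe();print(s["tool_pos"],s["orientation"])
np.savez("w1",**d)
print(wfind(d,"brass",(.488,.273,0),.014))
c=d["frame"][40:260,40:200];cv2.imwrite("pics/w2.png",cv2.resize(c,None,fx=3.6,fy=2.7*1)[:,:,::-1])
E
```

```text
[0.48725714 0.26439881 0.22242926] [ 3.14113731e+00 -5.89693168e-04 -3.08094876e+00]
(array([0.4893, 0.2743]), 1216.5, 1346.2595666900743)
```

Emit:
servo_tool:
  deltas: [0,8.4,-35.8,0,0,0,0,0,8.4,-35.8,0,0,0,0,0,8.4,-35.8,0,0,0,0,0,8.4,-35.8,0,0,0,0,0,8.4,-35.8,0,0,0,0]

```text
time: 2.15
tool_pos: [0.4555, 0.0833, 0.2225]
orientation: [3.141, 0.0, -3.077]
wrist_force: [0.9, -0.8, -0.4]
grip_width: 0.0872
grip_force: 0.0
```

Emit:
servo_tool:
  deltas: [0,8.4,-35.8,0,0,0,0,0,8.4,-35.8,0,0,0,0,0,8.4,-35.8,0,0,0,0,0,0,0,0,0,0,0,0,0,0,0,0,0,0]

```text
time: 2.57
tool_pos: [0.4378, -0.026, 0.2227]
orientation: [3.141, 0.001, -3.082]
wrist_force: [0.2, 0.5, -0.1]
grip_width: 0.0868
grip_force: 0.0
```

Run:
```python
from h import *
d=robot.snapshot("wrist");s=robot.observe();print(s["tool_pos"],s["orientation"])
np.savez("w2",**d)
c=d["frame"][30:250,200:440];cv2.imwrite("pics/w2.png",cv2.resize(c,None,fx=2.5,fy=2.5,interpolation=cv2.INTER_CUBIC)[:,:,::-1])
```

```text
[ 0.43802769 -0.02498773  0.22267323] [ 3.14093604e+00  5.15487228e-04 -3.08058277e+00]
```

View pics/w2.png

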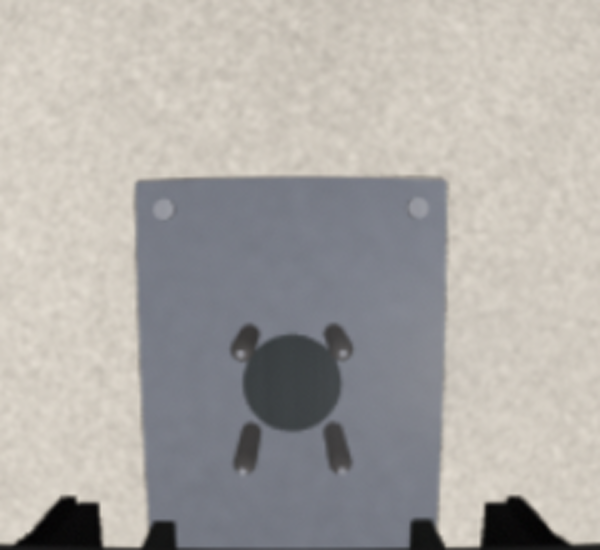

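Crop: plate corners (136,182),(447,179), pocket disc centre (292,383), post tips (240,354),(344,354),(242,470),(341,469).

Run:
```python
from h import *
from scipy.optimize import least_squares
d=dict(np.load("w2.npz"))
f=lambda u,v:np.array([(u+.5)/2.5-.5+200,(v+.5)/2.5-.5+30])
obs=[((136,181),(-.1,-.075,.015)),((447,178),(-.1,.075,.015)),((292,383),(0,0,.015)),((240,354),(-.0241,-.0202,.083)),((344,354),(-.0241,.0202,.083)),((242,470),(.0241,-.0202,.083)),((341,469),(.0241,.0202,.083))]
def W(p,X):
    c,s=np.cos(p[2]),np.sin(p[2]);return np.array([p[0]+c*X[0]-s*X[1],p[1]+s*X[0]+c*X[1],X[2]])
for o in(obs,obs[:3],obs[3:]):
    r=least_squares(lambda p:np.concatenate([wpx(d,W(p,X))-f(*q) for q,X in o]),[.437,-.026,.06]);print(r.x.round(4),r.fun.reshape(-1,2).round(2).tolist())
```

```text
[ 0.4384 -0.026   0.0619] [[-1.01, -0.8], [0.6, -0.05], [-0.09, 0.01], [0.13, -0.2], [-0.3, -0.36], [0.2, 0.54], [0.37, 0.79]]
[ 0.4387 -0.0255  0.0653] [[-0.94, -0.31], [0.67, 0.02], [0.26, 0.29]]
[ 0.4382 -0.0261  0.0577] [[0.13, -0.47], [-0.29, -0.46], [0.0, 0.29], [0.17, 0.7]]
```

Emit:
servo_tool:
  deltas: [0,0.5,-32.1,14,0,0,0,0,0.5,-32.1,14,0,0,0,0,0.5,-32.1,14,0,0,0,0,0.5,-32.1,14,0,0,0,0,0.5,-32.1,14,0,0,0]

```text
time: 3.03
tool_pos: [0.4464, -0.1852, 0.152]
orientation: [3.141, 0.001, -3.076]
wrist_force: [0.0, 0.6, 0.2]
grip_width: 0.0874
grip_force: 0.0
```

Emit:
servo_tool:
  deltas: [0,0.5,-32.1,14,0,0,0,0,0.5,-32.1,14,0,0,0,0,0,0,0,0,0,0,0,0,0,0,0,0,0]

```text
time: 3.37
tool_pos: [0.4486, -0.249, 0.1232]
orientation: [3.139, -0.002, -3.08]
wrist_force: [-0.4, 1.2, 0.0]
grip_width: 0.0872
grip_force: 0.0
```

Run:
```python
from h import *
d=robot.snapshot("wrist");s=robot.observe();print(s["tool_pos"],s["orientation"],s["wrist_force"])
np.savez("w3",**d)
print(wfind(d,"blue",(.448,-.25,0),.03,60));print(wfind(d,"orange",(.436,-.366,0),.016,60))
```

```text
[ 0.4489482  -0.24849768  0.12391414] [ 3.13977093e+00 -8.82163374e-04 -3.07887837e+00] [ 0.34030509  0.98414691 -0.17178131]
(array([ 0.4509, -0.2492]), 2470.0, 2839.2811957995873)
(array([ 0.4384, -0.3663]), 1953.5, 2258.162183312117)
```

Run:
```python
from h import *
import h
d=dict(np.load("w3.npz"))
hsv=cv2.cvtColor(d["frame"],cv2.COLOR_RGB2HSV)
u,v=wpx(d,(.449,-.249,.03)).astype(int);print(u,v)
print([tuple(hsv[y,u]) for y in range(v-40,v+45,4)])
h.LO["blue"]=((95,60,5),(135,255,255));h.LO["orange"]=((0,90,40),(25,255,255));
print(wfind(d,"blue",(.449,-.249,0),.03,60),wfind(d,"orange",(.437,-.366,0),.016,60))
for lo,z,c in(((0,0,0),.03,(.449,-.249,.03)),):
    u,v=wpx(d,c).astype(int);w=hsv[v-16:v+16,u-16:u+16];m=cv2.inRange(w,np.array((0,0,0)),np.array((180,110,100)))
    n,l,s,ce=cv2.connectedComponentsWithStats(m);print(s[1:],[wz(d,q+[u-16,v-16],z).round(4) for q in ce[1:]])
```

```text
316 206
[(np.uint8(18), np.uint8(21), np.uint8(202)), (np.uint8(19), np.uint8(20), np.uint8(203)), (np.uint8(20), np.uint8(5), np.uint8(145)), (np.uint8(110), np.uint8(99), np.uint8(75)), (np.uint8(110), np.uint8(154), np.uint8(137)), (np.uint8(110), np.uint8(154), np.uint8(139)), (np.uint8(109), np.uint8(153), np.uint8(138)), (np.uint8(110), np.uint8(149), np.uint8(135)), (np.uint8(98), np.uint8(14), np.uint8(74)), (np.uint8(105), np.uint8(14), np.uint8(73)), (np.uint8(102), np.uint8(18), np.uint8(72)), (np.uint8(102), np.uint8(18), np.uint8(71)), (np.uint8(102), np.uint8(18), np.uint8(70)), (np.uint8(102), np.uint8(19), np.uint8(68)), (np.uint8(109), np.uint8(181), np.uint8(138)), (np.uint8(108), np.uint8(187), np.uint8(138)), (np.uint8(109), np.uint8(190), np.uint8(138)), (np.uint8(110), np.uint8(114), np.uint8(146)), (np.uint8(19), np.uint8(20), np.uint8(206)), (np.uint8(19), np.uint8(21), np.uint8(203)), (np.uint8(19), np.uint8(20), np.uint8(203)), (np.uint8(20), np.uint8(23), np.uint8(67))]
(array([ 0.4505, -0.2493]), 2557.5, 2839.846270528389) (array([ 0.438 , -0.3656]), 2090.5, 2262.8309678477235)
[[  4   6  25  24 485]] [array([ 0.4497, -0.2492,  0.03  ])]
```

Emit:
servo_tool:
  deltas: [0,-1,-0.7,36,0,0,0,0,0,0,36,0,0,0,0,0,0,30,0,0,0,0,0,0,15,0,0,0,0,0,0,0,0,0,0]

```text
time: 3.83
tool_pos: [0.4476, -0.2467, 0.0043]
orientation: [3.137, -0.005, -3.077]
wrist_force: [-0.4, -0.4, 0.1]
grip_width: 0.0869
grip_force: 0.0
```

Emit:
servo_tool:
  deltas: [160,0,0,0,0,0,0,160,0,0,0,0,0,0,160,0,0,0,0,0,0,160,0,0,0,0,0,0,160,0,0,0,0,0,0]

```text
time: 4.25
tool_pos: [0.4503, -0.2516, 0.009]
orientation: [-3.14, 0.002, -3.08]
wrist_force: [0.3, -0.3, -0.1]
grip_width: 0.0613
grip_force: 0.0
```

Emit:
servo_tool:
  deltas: [170,0,0,0,0,0,0,170,0,0,0,0,0,0,170,0,0,0,0,0,0,170,0,0,0,0,0,0,170,0,0,0,0,0,0]

```text
time: 4.67
tool_pos: [0.4496, -0.2511, 0.0081]
orientation: [3.141, 0.0, -3.081]
wrist_force: [-0.1, 2.7, 6.7]
grip_width: 0.049
grip_force: 30.0
```

Run:
```python
from h import *
for i in range(3):
    s=robot.observe();print(s["tool_pos"],s["orientation"],s["wrist_force"],s["grip_width"],s["grip_force"]);robot.snapshot("top")
```

```text
[ 0.44956947 -0.25108498  0.0081499 ] [ 3.14145411e+00  4.06528552e-04 -3.08088806e+00] [-0.12471231  2.67643661  6.6850361 ] 0.048977374620103535 30.00115489703603
[ 0.44956492 -0.2510887   0.00814591] [ 3.14144898e+00  3.79870578e-04 -3.08085164e+00] [-1.00201579  2.54450953  5.80854118] 0.049238557920155426 30.001123084221035
[ 0.44956323 -0.25106018  0.00812875] [ 3.14140978e+00  3.79286328e-04 -3.08086583e+00] [-0.49510326  2.32473256  6.40975878] 0.049404252928832146 30.00119982752949
```

Emit:
servo_tool:
  deltas: [170,0,0,-20,0,0,0,170,0,0,-38,0,0,0,170,0,0,-38,0,0,0,170,0,10,-30,0,0,0,170,0,30,0,0,0,0]

```text
time: 5.23
tool_pos: [0.4511, -0.2164, 0.1411]
orientation: [-3.132, 0.01, -3.083]
wrist_force: [1.8, -1.0, -0.6]
grip_width: 0.0491
grip_force: 30.0
```

Emit:
servo_tool:
  deltas: [170,0,35,0,0,0,0,170,0,35,0,0,0,0,170,0,35,0,0,0,0,170,0,35,0,0,0,0,170,0,25,0,0,0,0]

```text
time: 5.65
tool_pos: [0.4357, -0.0441, 0.133]
orientation: [3.141, -0.001, -3.08]
wrist_force: [1.1, 0.6, -1.1]
grip_width: 0.0496
grip_force: 30.0
```

Emit:
servo_tool:
  deltas: [170,-2.4,20.4,0,0,0,0,170,0,0,0,0,0,0,170,0,0,0,0,0,0]

```text
time: 5.9
tool_pos: [0.4377, -0.0253, 0.1332]
orientation: [-3.141, -0.0, -3.078]
wrist_force: [0.6, -0.3, -0.9]
grip_width: 0.0493
grip_force: 30.0
```

Run:
```python
from h import *
import h
h.LO["blue"]=((95,60,5),(135,255,255))
d=robot.snapshot("wrist");s=robot.observe();print(s["tool_pos"],s["orientation"],s["wrist_force"],s["grip_width"])
np.savez("w4",**d);p=s["tool_pos"];print(wpx(d,(p[0],p[1],p[2]+.02)))
c=d["frame"][30:250,200:440];cv2.imwrite("pics/w4.png",cv2.resize(c,None,fx=2.5,fy=2.5,interpolation=cv2.INTER_CUBIC)[:,:,::-1])
```

```text
[ 0.43779856 -0.0260742   0.13332673] [-3.14106522e+00 -3.54907823e-04 -3.07937316e+00] [ 0.05672351 -0.53375195 -2.2519201 ] 0.04914436541319843
[315.40085524 262.76231815]
```

View pics/w4.png

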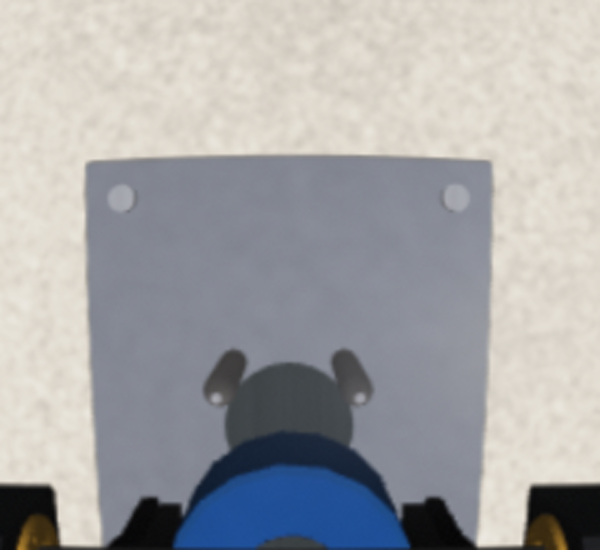

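Crop: front post tips at (217,398),(359,398); body's front edges: bottom at (291,432), top at (291,466).

Run:
```python
from h import *
d=dict(np.load("w4.npz"));f=lambda u,v:np.array([(u+.5)/2.5-.5+200,(v+.5)/2.5-.5+30])
a,b=wz(d,f(217,398),.082),wz(d,f(359,398),.082);m=(a+b)/2;c,s=np.cos(.061),np.sin(.061)
print(a,b,"nest",m[0]+.0241*c,m[1]+.0241*s, "yaw",np.arctan2(-(b-a)[0],(b-a)[1]))
for uv,z in((f(291,432),.1253),(f(291,466),.1553)):
    p=wz(d,uv,z);print("body",p[0]+.025*c,p[1]+.025*s)
e=wz(d,f(86,160),.015),wz(d,f(491,160),.015);m=(e[0]+e[1])/2;print("nest",m[0]+.1*c,m[1]+.1*s,np.arctan2(-(e[1]-e[0])[0],(e[1]-e[0])[1]))
```

```text
[ 0.41570577 -0.04793729  0.082     ] [ 0.41322122 -0.0081542   0.082     ] nest 0.4385186718914674 -0.0265765581272191 yaw 0.06237144061306639
body 0.4386124846669766 -0.025714347903178544
body 0.4378434726925915 -0.025756401707525148
nest 0.4386365268572897 -0.02680644873199852 0.06167907994811587
```

Emit:
servo_tool:
  deltas: [170,-0.3,-0.9,10,0,0,0,170,0,0,15,0,0,0,170,0,0,15,0,0,0,170,0,0,10,0,0,0,170,0,0,6,0,0,0]

```text
time: 6.37
tool_pos: [0.4371, -0.0275, 0.0754]
orientation: [3.141, -0.003, -3.082]
wrist_force: [-0.7, 0.5, -1.3]
grip_width: 0.0493
grip_force: 30.0
```

Emit:
servo_tool:
  deltas: [170,0,0,6,0,0,0,170,0,0,0,0,0,0]

```text
time: 6.53
tool_pos: [0.4375, -0.0271, 0.0703]
orientation: [3.141, -0.002, -3.081]
wrist_force: [-0.4, 0.1, -2.4]
grip_width: 0.0493
grip_force: 30.0
```

Emit:
servo_tool:
  deltas: [170,0,0,10,0,0,0,170,0,0,10,0,0,0,170,0,0,10,0,0,0,170,0,0,10,0,0,0,170,0,0,3,0,0,0]

```text
time: 6.95
tool_pos: [0.4372, -0.0265, 0.0265]
orientation: [3.141, -0.002, -3.08]
wrist_force: [-0.1, 1.1, -0.8]
grip_width: 0.0492
grip_force: 30.0
```

Emit:
servo_tool:
  deltas: [170,0,0,2,0,0,0,170,0,0,1.5,0,0,0,170,0,0,0,0,0,0]

```text
time: 7.2
tool_pos: [0.4385, -0.0268, 0.025]
orientation: [-3.142, 0.0, -3.08]
wrist_force: [0.5, -0.0, -1.1]
grip_width: 0.0492
grip_force: 30.0
```

Emit:
servo_tool:
  deltas: [170,0,0,1,0,0,0,170,0,0,1,0,0,0,170,0,0,0,0,0,0]

```text
time: 7.45
tool_pos: [0.4385, -0.0268, 0.0232]
orientation: [-3.141, 0.001, -3.081]
wrist_force: [0.0, 0.7, -1.1]
grip_width: 0.0491
grip_force: 30.0
```

Emit:
servo_tool:
  deltas: [170,0,0,1,0,0,0,170,0,0,0.5,0,0,0,170,0,0,0,0,0,0]

```text
time: 7.7
tool_pos: [0.4386, -0.0269, 0.0231]
orientation: [-3.142, -0.0, -3.08]
wrist_force: [-6.6, 0.8, 13.9]
grip_width: 0.049
grip_force: 30.0
```

Emit:
servo_tool:
  deltas: [0,0,0,-1,0,0,0,0,0,0,0,0,0,0,0,0,0,0,0,0,0,0,0,0,0,0,0,0,0,0,0,0,0,0,0]

```text
time: 8.12
tool_pos: [0.4383, -0.0268, 0.0225]
orientation: [-3.142, 0.0, -3.081]
wrist_force: [-0.5, 0.6, 0.1]
grip_width: 0.0748
grip_force: 0.0
```

Emit:
servo_tool:
  deltas: [0,0,0,-15,0,0,0,0,0,0,-30,0,0,0,0,0,0,-35,0,0,0,0,0,0,-28,0,0,0,0,2,-30,0,0,0,0]

```text
time: 8.53
tool_pos: [0.442, -0.0551, 0.1365]
orientation: [-3.14, 0.01, -3.077]
wrist_force: [1.7, -0.2, 0.3]
grip_width: 0.0869
grip_force: 0.0
```

Emit:
servo_tool:
  deltas: [0,2,-38,0,0,0,0,0,2,-38,0,0,0,0,0,2,-38,0,0,0,0,0,2,-38,0,0,0,0,0,2,-38,0,0,0,0]

```text
time: 8.95
tool_pos: [0.4394, -0.2489, 0.1305]
orientation: [-3.142, 0.0, -3.081]
wrist_force: [-0.2, 0.1, -0.6]
grip_width: 0.0873
grip_force: 0.0
```

Emit:
servo_tool:
  deltas: [0,3,-38,0,0,0,0,0,3,-38,0,0,0,0,0,3,-42,0,0,0,0,0,0,0,0,0,0,0,0,0,0,0,0,0,0]

```text
time: 9.37
tool_pos: [0.4373, -0.3669, 0.1298]
orientation: [3.141, -0.001, -3.084]
wrist_force: [-0.2, 1.1, -0.3]
grip_width: 0.0875
grip_force: 0.0
```

```bash
cat >> h.py <<'E'
LO["blue"]=((95,60,5),(135,255,255));LO["orange"]=((0,90,40),(25,255,255))
E
python3 - <<'E'
from h import *
d=robot.snapshot("wrist");s=robot.observe();print(s["tool_pos"],s["orientation"],s["wrist_force"])
np.savez("w5",**d)
print(wfind(d,"orange",(.438,-.366,0),.016,60))
u,v=wpx(d,(.438,-.366,.016)).astype(int);w=cv2.cvtColor(d["frame"],cv2.COLOR_RGB2HSV)[v-22:v+22,u-22:u+22]
m=255-cv2.inRange(w,*map(np.array,LO["orange"]));n,l,st,ce=cv2.connectedComponentsWithStats(m);print(st[1:].tolist(),[wz(d,q+[u-22,v-22],.012).round(4) for q in ce[1:]])
T=robot.snapshot("top");S=robot.snapshot("scene")
b=cv2.resize(S["frame"][165:235,265:355],None,fx=7,fy=7,interpolation=cv2.INTER_CUBIC);cv2.imwrite("pics/b2.png",b[:,:,::-1])
E
```

```text
[ 0.43740081 -0.36523235  0.12976137] [ 3.14011417e+00 -7.78943982e-04 -3.08238199e+00] [-0.12675253 -0.05009772 -0.47809796]
(array([ 0.438 , -0.3652]), 2210.0, 2374.256512585329)
[[0, 0, 7, 8, 30], [40, 0, 4, 4, 10], [11, 10, 25, 22, 429], [0, 35, 8, 9, 37], [39, 40, 5, 4, 13]] [array([ 0.4211, -0.3857,  0.012 ]), array([ 0.4178, -0.3492,  0.012 ]), array([ 0.437 , -0.3653,  0.012 ]), array([ 0.4576, -0.3839,  0.012 ]), array([ 0.4569, -0.3468,  0.012 ])]
```

View pics/b2.png

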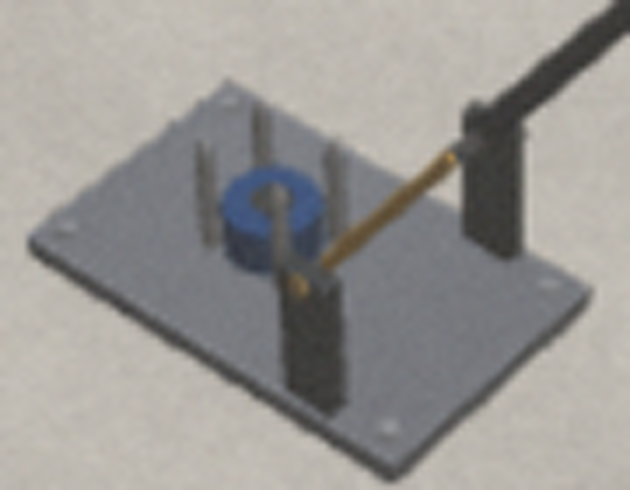

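Body is home and flat between the posts (crop: blue at (272,215)). Now the spacer.

Emit:
servo_tool:
  deltas: [0,0,0,36,0,0,0,0,0,0,38,0,0,0,0,0,0,30,0,0,0,0,0,0,15,0,0,0,0,0,0,6,0,0,0]

```text
time: 9.93
tool_pos: [0.4364, -0.3612, 0.0022]
orientation: [3.137, -0.004, -3.079]
wrist_force: [-1.2, -0.5, 0.1]
grip_width: 0.0872
grip_force: 0.0
```

Emit:
servo_tool:
  deltas: [170,0,0,0,0,0,0,170,0,0,0,0,0,0,170,0,0,0,0,0,0,170,0,0,0,0,0,0,170,0,0,0,0,0,0]

```text
time: 10.35
tool_pos: [0.4389, -0.3658, 0.0072]
orientation: [-3.139, 0.002, -3.08]
wrist_force: [-1.1, -0.4, -0.6]
grip_width: 0.0611
grip_force: 0.0
```

Emit:
servo_tool:
  deltas: [170,0,0,0,0,0,0,170,0,0,0,0,0,0,170,0,0,0,0,0,0,170,0,0,0,0,0,0,170,0,0,0,0,0,0]

```text
time: 10.77
tool_pos: [0.4383, -0.3654, 0.0062]
orientation: [-3.141, 0.0, -3.081]
wrist_force: [-1.8, 0.2, 5.5]
grip_width: 0.0487
grip_force: 30.0
```

Emit:
servo_tool:
  deltas: [170,0,0,-15,0,0,0,170,0,0,-38,0,0,0,170,0,0,-38,0,0,0,170,0,10,-34,0,0,0,170,-1,28,0,0,0,0]

```text
time: 11.18
tool_pos: [0.4403, -0.333, 0.139]
orientation: [-3.13, 0.009, -3.083]
wrist_force: [0.9, -1.0, 1.0]
grip_width: 0.0481
grip_force: 30.0
```

Emit:
servo_tool:
  deltas: [170,-2.5,38,0,0,0,0,170,-2.5,38,0,0,0,0,170,-2.5,38,0,0,0,0,170,-2.5,38,0,0,0,0,170,-2.5,38,0,0,0,0]

```text
time: 11.6
tool_pos: [0.4369, -0.1349, 0.1302]
orientation: [3.141, -0.0, -3.081]
wrist_force: [0.7, -0.6, -1.0]
grip_width: 0.0482
grip_force: 30.0
```

Emit:
servo_tool:
  deltas: [170,-2.5,38,0,0,0,0,170,-2.5,38,0,0,0,0,170,-2.5,34,0,0,0,0,170,0,0,0,0,0,0,170,0,0,0,0,0,0]

```text
time: 12.02
tool_pos: [0.438, -0.0248, 0.1302]
orientation: [-3.142, -0.0, -3.076]
wrist_force: [-0.3, -0.3, -0.5]
grip_width: 0.0481
grip_force: 30.0
```

Run:
```python
from h import *
d=robot.snapshot("wrist");s=robot.observe();p=s["tool_pos"];print(p,s["orientation"],s["wrist_force"],s["grip_width"])
np.savez("w6",**d)
# front edge of orange along the mid column, and left/right symmetrical
h=cv2.cvtColor(d["frame"],cv2.COLOR_RGB2HSV);m=cv2.inRange(h,*map(np.array,LO["orange"]))
c,sn=np.cos(.061),np.sin(.061)
zb=p[2]-.0062
m[:150]=0;n,l,st,ce=cv2.connectedComponentsWithStats(m);i=1+np.argmax(st[1:,4]);x,y,w,hh=st[i][:4];print(st[i])
ys=[np.nonzero(l[:,q]==i)[0] for q in range(x+w//2-15,x+w//2+16)]
print("first rows",[k[0] for k in ys if len(k)])
u=x+w/2-.5
for du in (0,):
    f=wz(d,(316,min(k[0] for k in ys if len(k))-.5),zb);print("part centre x",f[0]+.025*c,f[1]+.025*sn)
cv2.imwrite("pics/w6.png",cv2.resize(d["frame"][130:250,220:420],None,fx=4,fy=4,interpolation=cv2.INTER_CUBIC)[:,:,::-1])
```

```text
[ 0.4381908  -0.02609259  0.13036203] [-3.14109043e+00 -2.25130807e-04 -3.07837343e+00] [ 0.30742825 -1.02706195  0.31386562] 0.0482924761522445
[ 213  286  308   27 3181]
first rows [np.int64(303), np.int64(303), np.int64(303), np.int64(303), np.int64(303), np.int64(303), np.int64(303), np.int64(303), np.int64(303), np.int64(303), np.int64(303), np.int64(302), np.int64(302), np.int64(302), np.int64(302), np.int64(302), np.int64(302), np.int64(302), np.int64(302), np.int64(302), np.int64(302), np.int64(301), np.int64(301), np.int64(301), np.int64(301), np.int64(301), np.int64(301), np.int64(301), np.int64(301), np.int64(301), np.int64(301)]
part centre x 0.5015555886084845 -0.021367680685775783
```

View pics/w6.png

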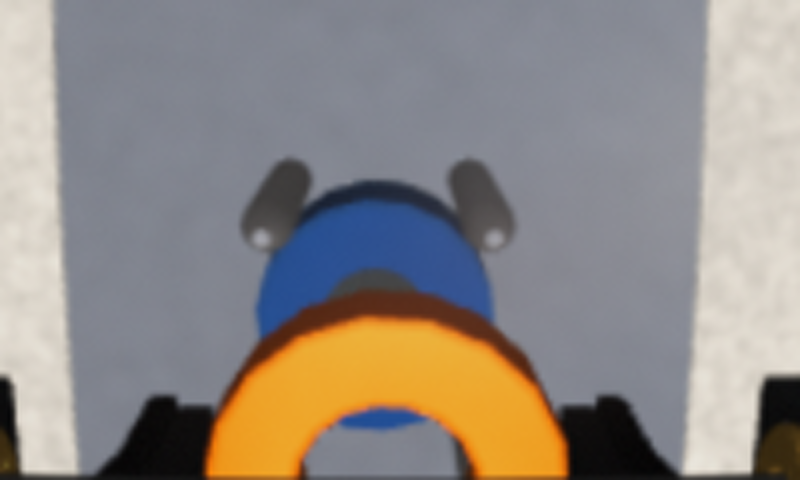

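Crop: spacer's bottom front edge (387,291), top front edge (387,317), post tips (261,238),(494,238).

Run:
```python
from h import *
d=dict(np.load("w6.npz"));f=lambda u,v:np.array([(u+.5)/4-.5+220,(v+.5)/4-.5+130])
c,s=np.cos(.061),np.sin(.061)
a,b=wz(d,f(261,238),.082),wz(d,f(494,238),.082);m=(a+b)/2
print("nest",m[0]+.0241*c,m[1]+.0241*s)
for uv,z in((f(387,291),.1242),(f(387,316),.1402)):
    p=wz(d,uv,z);print("ring",p[0]+.025*c,p[1]+.025*s)
h=cv2.cvtColor(d["frame"],cv2.COLOR_RGB2HSV)
```

```text
nest 0.43845710818041084 -0.026813696351815162
ring 0.4383998411223935 -0.025202371096894063
ring 0.437753486888844 -0.025258050538569207
```

Emit:
servo_tool:
  deltas: [170,-0.3,-1.2,10,0,0,0,170,0,0,15,0,0,0,170,0,0,12,0,0,0,170,0,0,8,0,0,0,170,0,0,5,0,0,0]

```text
time: 12.48
tool_pos: [0.438, -0.0285, 0.079]
orientation: [3.141, -0.002, -3.083]
wrist_force: [0.6, 0.8, 1.8]
grip_width: 0.0484
grip_force: 30.0
```

Emit:
servo_tool:
  deltas: [170,0,0,5,0,0,0,170,0,0,0,0,0,0,170,0,0,0,0,0,0]

```text
time: 12.73
tool_pos: [0.4387, -0.0278, 0.0754]
orientation: [3.141, -0.0, -3.081]
wrist_force: [-0.0, 0.6, -1.8]
grip_width: 0.0486
grip_force: 30.0
```

Emit:
servo_tool:
  deltas: [170,0,0.5,7,0,0,0,170,0,0,7,0,0,0,170,0,0,5,0,0,0,170,0,0,2,0,0,0,170,0,0,0,0,0,0]

```text
time: 13.15
tool_pos: [0.4382, -0.0269, 0.0538]
orientation: [3.141, -0.001, -3.08]
wrist_force: [-1.0, 0.8, -1.7]
grip_width: 0.0483
grip_force: 30.0
```

Emit:
servo_tool:
  deltas: [170,0,0,1,0,0,0,170,0,0,1,0,0,0,170,0,0,0,0,0,0]

```text
time: 13.4
tool_pos: [0.4387, -0.0271, 0.0526]
orientation: [-3.141, 0.0, -3.08]
wrist_force: [-0.0, -0.1, 0.5]
grip_width: 0.0482
grip_force: 30.0
```

Emit:
servo_tool:
  deltas: [170,0,0,1,0,0,0,170,0,0,0.5,0,0,0,170,0,0,0,0,0,0]

```text
time: 13.65
tool_pos: [0.4388, -0.0271, 0.0512]
orientation: [-3.141, 0.0, -3.08]
wrist_force: [0.7, -0.7, 0.2]
grip_width: 0.0485
grip_force: 30.0
```

Emit:
servo_tool:
  deltas: [170,0,0,1,0,0,0,170,0,0,0,0,0,0,170,0,0,0,0,0,0]

```text
time: 13.9
tool_pos: [0.4389, -0.0271, 0.0512]
orientation: [-3.141, -0.0, -3.08]
wrist_force: [-4.0, 0.7, 10.9]
grip_width: 0.0484
grip_force: 30.0
```

Emit:
servo_tool:
  deltas: [0,0,0,-1,0,0,0,0,0,0,0,0,0,0,0,0,0,0,0,0,0,0,0,0,0,0,0,0,0,0,0,0,0,0,0]

```text
time: 14.32
tool_pos: [0.4385, -0.027, 0.0508]
orientation: [3.141, -0.0, -3.081]
wrist_force: [-0.8, 0.3, 0.7]
grip_width: 0.0739
grip_force: 0.0
```

Emit:
servo_tool:
  deltas: [0,0,0,-15,0,0,0,0,0,0,-32,0,0,0,0,0,0,-32,0,0,0,0,-8.5,37,0,0,0,0,0,-8.5,37,0,0,0,0]

```text
time: 14.73
tool_pos: [0.4535, 0.0471, 0.1329]
orientation: [-3.141, 0.006, -3.086]
wrist_force: [0.4, -0.2, -0.1]
grip_width: 0.0867
grip_force: 0.0
```

Emit:
servo_tool:
  deltas: [0,-8.5,37,0,0,0,0,0,-8.5,37,0,0,0,0,0,-8.5,37,0,0,0,0,0,-8.5,37,0,0,0,0,0,-8.5,37,0,0,0,0]

```text
time: 15.15
tool_pos: [0.4821, 0.2371, 0.1299]
orientation: [-3.142, 0.0, -3.08]
wrist_force: [1.0, -0.0, -0.4]
grip_width: 0.0866
grip_force: 0.0
```

Emit:
servo_tool:
  deltas: [0,-8.9,38.7,0,0,0,0,0,0,0,0,0,0,0,0,0,0,0,0,0,0,0,0,0,0,0,0,0]

```text
time: 15.48
tool_pos: [0.4882, 0.274, 0.1294]
orientation: [-3.141, -0.001, -3.08]
wrist_force: [-0.0, -0.7, -0.9]
grip_width: 0.0871
grip_force: 0.0
```

Run:
```python
from h import *
d=robot.snapshot("wrist");s=robot.observe();print(s["tool_pos"],s["orientation"],s["wrist_force"])
np.savez("w7",**d)
print(wfind(d,"brass",(.489,.274,0),.014,60))
u,v=wpx(d,(.489,.274,.014)).astype(int);h=cv2.cvtColor(d["frame"],cv2.COLOR_RGB2HSV)
print([h[y,u].tolist() for y in range(v-36,v+37,6)]);LO["brass"]=((5,65,20),(35,255,255));print(wfind(d,"brass",(.489,.274,0),.014,60))
print([h[v,x].tolist() for x in range(u-42,u+43,6)])
```

```text
[0.48835608 0.27345585 0.129545  ] [-3.14082359e+00 -9.89615802e-04 -3.08070292e+00] [-0.16209323 -0.95787814  0.46637475]
(array([0.4895, 0.2738]), 2144.5, 2336.1559682029765)
[[18, 22, 199], [18, 24, 194], [19, 163, 156], [19, 158, 158], [19, 158, 158], [19, 158, 157], [30, 11, 72], [19, 159, 154], [19, 165, 158], [19, 169, 158], [19, 169, 160], [18, 21, 204], [18, 21, 203]]
(array([0.4895, 0.2738]), 2207.5, 2336.0189955637325)
[[19, 21, 202], [18, 21, 203], [18, 21, 204], [19, 167, 157], [19, 163, 156], [19, 164, 157], [19, 162, 161], [30, 11, 72], [19, 155, 156], [19, 155, 160], [19, 152, 159], [19, 151, 162], [18, 23, 201], [19, 24, 204], [18, 22, 205]]
```

Emit:
servo_tool:
  deltas: [0,-0.9,0.3,36,0,0,0,0,0,0,38,0,0,0,0,0,0,30,0,0,0,0,0,0,15,0,0,0,0,0,0,5,0,0,0]

```text
time: 15.95
tool_pos: [0.4868, 0.2718, 0.0025]
orientation: [-3.139, -0.006, -3.083]
wrist_force: [0.5, 0.3, -0.4]
grip_width: 0.0871
grip_force: 0.0
```

Emit:
servo_tool:
  deltas: [170,0,0,0,0,0,0,170,0,0,0,0,0,0,170,0,0,0,0,0,0,170,0,0,0,0,0,0,170,0,0,0,0,0,0]

```text
time: 16.37
tool_pos: [0.4909, 0.275, 0.0077]
orientation: [3.141, 0.003, -3.081]
wrist_force: [0.1, -0.2, 0.2]
grip_width: 0.0619
grip_force: 0.0
```

Emit:
servo_tool:
  deltas: [170,0,0,0,0,0,0,170,0,0,0,0,0,0,170,0,0,0,0,0,0,170,0,0,0,0,0,0,170,0,0,0,0,0,0]

```text
time: 16.78
tool_pos: [0.49, 0.2749, 0.0067]
orientation: [3.141, 0.001, -3.08]
wrist_force: [-1.0, -0.9, 4.9]
grip_width: 0.0485
grip_force: 30.0
```

Emit:
servo_tool:
  deltas: [170,0,0,-15,0,0,0,170,0,0,-35,0,0,0,170,0,0,-38,0,0,0,170,0,0,-38,0,0,0,170,5,-20,0,0,0,0]

```text
time: 17.2
tool_pos: [0.4911, 0.2583, 0.1407]
orientation: [3.136, 0.014, -3.079]
wrist_force: [1.5, 1.2, -1.7]
grip_width: 0.0485
grip_force: 30.0
```

Emit:
servo_tool:
  deltas: [170,8.5,-36,0,0,0,0,170,8.5,-36,0,0,0,0,170,8.5,-36,0,0,0,0,170,8.5,-36,0,0,0,0,170,8.5,-36,0,0,0,0]

```text
time: 17.62
tool_pos: [0.4532, 0.0708, 0.1314]
orientation: [3.142, -0.001, -3.08]
wrist_force: [1.1, -0.2, -2.1]
grip_width: 0.0483
grip_force: 30.0
```

Emit:
servo_tool:
  deltas: [170,8.5,-36,0,0,0,0,170,8.5,-36,0,0,0,0,170,4.6,-26,0,0,0,0,170,0,0,0,0,0,0,170,0,0,0,0,0,0]

```text
time: 18.03
tool_pos: [0.4383, -0.028, 0.1316]
orientation: [3.141, -0.001, -3.084]
wrist_force: [-0.1, -0.5, -1.8]
grip_width: 0.0482
grip_force: 30.0
```

Run:
```python
from h import *
d=robot.snapshot("wrist");s=robot.observe();p=s["tool_pos"];print(p,s["orientation"],s["wrist_force"],s["grip_width"])
np.savez("w8",**d);c,sn=np.cos(.061),np.sin(.061)
h=cv2.cvtColor(d["frame"],cv2.COLOR_RGB2HSV)
u0=int(wpx(d,(p[0]-.02,p[1],p[2]))[0])
for u in(u0-2,u0+2):print([(y,*h[y,u].tolist()) for y in range(192,222)])
# post tips: bright low-sat spots in rows 175-200
g=h[...,2].astype(int);
for us in((270,300),(328,358)):
    w=g[180:196,us[0]:us[1]];print(w.max(), np.argwhere(w>=w.max()-8)[:,::-1].mean(0)+[us[0],180])
v=212;print([(x,*h[v,x].tolist()) for x in list(range(262,300,2))+list(range(330,372,2))])
```

```text
[ 0.43848695 -0.02705953  0.13161901] [ 3.14081527e+00 -6.37022911e-04 -3.08226016e+00] [ 0.44821101 -0.21876678 -1.39292315] 0.04843066495047102
[(192, 20, 190, 235), (193, 20, 191, 235), (194, 20, 191, 235), (195, 20, 191, 235), (196, 19, 193, 235), (197, 17, 204, 232), (198, 14, 186, 173), (199, 12, 109, 103), (200, 10, 21, 73), (201, 16, 39, 72), (202, 17, 133, 75), (203, 17, 145, 74), (204, 16, 147, 73), (205, 17, 154, 78), (206, 17, 170, 114), (207, 19, 178, 166), (208, 19, 181, 172), (209, 19, 179, 171), (210, 19, 176, 172), (211, 19, 175, 173), (212, 19, 175, 173), (213, 20, 175, 173), (214, 19, 175, 173), (215, 20, 177, 173), (216, 20, 177, 174), (217, 20, 177, 173), (218, 20, 177, 174), (219, 19, 179, 174), (220, 20, 177, 174), (221, 20, 179, 174)]
[(192, 19, 190, 235), (193, 19, 190, 235), (194, 19, 191, 235), (195, 19, 191, 235), (196, 19, 192, 235), (197, 18, 199, 234), (198, 15, 202, 218), (199, 12, 167, 159), (200, 12, 55, 84), (201, 18, 35, 73), (202, 17, 107, 74), (203, 17, 136, 75), (204, 16, 145, 74), (205, 17, 151, 76), (206, 18, 167, 101), (207, 18, 177, 144), (2
[... 478 characters left out ...]
14, 25, 143), (276, 113, 23, 143), (278, 111, 23, 143), (280, 113, 23, 144), (282, 111, 23, 142), (284, 113, 22, 140), (286, 10, 82, 106), (288, 15, 178, 83), (290, 17, 161, 68), (292, 18, 175, 96), (294, 19, 182, 143), (296, 19, 183, 166), (298, 19, 183, 166), (330, 19, 175, 175), (332, 19, 178, 173), (334, 19, 181, 172), (336, 19, 179, 168), (338, 18, 175, 144), (340, 18, 169, 107), (342, 17, 152, 79), (344, 17, 164, 90), (346, 17, 203, 212), (348, 14, 198, 215), (350, 145, 11, 137), (352, 114, 18, 144), (354, 114, 18, 144), (356, 115, 19, 145), (358, 114, 18, 145), (360, 113, 21, 146), (362, 115, 19, 145), (364, 112, 19, 144), (366, 115, 19, 145), (368, 117, 19, 145), (370, 113, 21, 145)]
```

Run:
```python
from h import *
d=dict(np.load("w8.npz"));c,s=np.cos(.061),np.sin(.061)
for uv,z in(((316.3,201.3),.1249),((316.3,206.3),.1389)):
    p=wz(d,uv,z);print("disc",p[0]+.025*c,p[1]+.025*s)
```

```text
disc 0.4382950656129206 -0.02823423007700683
disc 0.43757895784267425 -0.028292647568036358
```

Emit:
servo_tool:
  deltas: [170,-0.4,1,10,0,0,0,170,0,0,15,0,0,0,170,0,0,10,0,0,0,170,0,0,7,0,0,0,170,0,0,4,0,0,0]

```text
time: 18.5
tool_pos: [0.4382, -0.0249, 0.0843]
orientation: [3.141, -0.003, -3.079]
wrist_force: [0.1, 0.3, -1.7]
grip_width: 0.0486
grip_force: 30.0
```

Emit:
servo_tool:
  deltas: [170,0,0,4,0,0,0,170,0,0,4,0,0,0,170,0,0,0,0,0,0]

```text
time: 18.75
tool_pos: [0.4389, -0.0258, 0.0774]
orientation: [3.141, -0.001, -3.08]
wrist_force: [-0.7, 0.6, -1.5]
grip_width: 0.0484
grip_force: 30.0
```

Emit:
servo_tool:
  deltas: [170,0,-0.7,3,0,0,0,170,0,0,3,0,0,0,170,0,0,2,0,0,0,170,0,0,0,0,0,0]

```text
time: 19.08
tool_pos: [0.439, -0.0267, 0.0697]
orientation: [3.141, -0.0, -3.081]
wrist_force: [-0.7, -0.3, -2.1]
grip_width: 0.0484
grip_force: 30.0
```

Emit:
servo_tool:
  deltas: [170,0,0,1,0,0,0,170,0,0,0.5,0,0,0,170,0,0,0,0,0,0]

```text
time: 19.33
tool_pos: [0.4392, -0.0267, 0.0685]
orientation: [-3.142, 0.0, -3.081]
wrist_force: [-0.2, 0.4, -2.2]
grip_width: 0.0483
grip_force: 30.0
```

Emit:
servo_tool:
  deltas: [170,0,0,0.7,0,0,0,170,0,0,0.3,0,0,0,170,0,0,0,0,0,0]

```text
time: 19.58
tool_pos: [0.4394, -0.0268, 0.0678]
orientation: [-3.141, 0.0, -3.08]
wrist_force: [0.0, 0.4, 0.8]
grip_width: 0.0486
grip_force: 30.0
```

Emit:
servo_tool:
  deltas: [170,0,0,1,0,0,0,170,0,0,0,0,0,0,170,0,0,0,0,0,0]

```text
time: 19.83
tool_pos: [0.4396, -0.0268, 0.0677]
orientation: [-3.141, 0.0, -3.08]
wrist_force: [-5.2, 0.2, 9.7]
grip_width: 0.0486
grip_force: 30.0
```

Emit:
servo_tool:
  deltas: [0,0,0,-1,0,0,0,0,0,0,0,0,0,0,0,0,0,0,0,0,0,0,0,0,0,0,0,0,0,0,0,0,0,0,0]

```text
time: 20.25
tool_pos: [0.4392, -0.0267, 0.0674]
orientation: [3.142, -0.0, -3.081]
wrist_force: [-0.5, -0.1, -0.1]
grip_width: 0.0742
grip_force: 0.0
```

Emit:
servo_tool:
  deltas: [0,0,0,-20,0,0,0,0,0,0,-38,0,0,0,0,0,0,-40,0,0,0,0,0,0,-40,0,0,0,0,0,0,-40,0,0,0]

```text
time: 20.67
tool_pos: [0.4387, -0.0265, 0.2472]
orientation: [3.141, -0.0, -3.081]
wrist_force: [0.9, -0.0, 0.4]
grip_width: 0.0869
grip_force: 0.0
```

Emit:
servo_tool:
  deltas: [0,0,0,-40,0,0,0,0,0,0,-40,0,0,0,0,0,0,-15,0,0,0,0,0,0,0,0,0,0,0,0,0,0,0,0,0]

```text
time: 21.08
tool_pos: [0.4397, -0.0268, 0.3412]
orientation: [-3.141, 0.002, -3.081]
wrist_force: [0.2, -0.2, -0.6]
grip_width: 0.0871
grip_force: 0.0
```

Run:
```python
from h import *
s=robot.observe();print(s["tool_pos"],s["orientation"],s["joint_positions"])
d=robot.snapshot("wrist");S=robot.snapshot("scene");np.savez("w9",**d);np.savez("s9",**S)
print(wpx(d,(.4385,-.0267,.075)))
a=cv2.resize(S["frame"][135:235,265:385],None,fx=5,fy=5,interpolation=cv2.INTER_CUBIC)
b=cv2.resize(d["frame"][130:255,286:346],None,fx=4,fy=4,interpolation=cv2.INTER_CUBIC)
cv2.imwrite("pics/c.png",np.hstack([a[:500],np.pad(b[:500,:200],((0,500-min(500,b.shape[0])),(0,0),(0,0)))])[:,:,::-1])
```

```text
[ 0.43968138 -0.02679443  0.34117687] [-3.14102445e+00  1.94420487e-03 -3.08051186e+00] [-2.40288040e-01 -2.88317740e-01  1.80349562e+00  3.45477878e-05
  1.62438954e+00 -1.87216273e+00]
[316.62391123 174.07233204]
```

View pics/c.png

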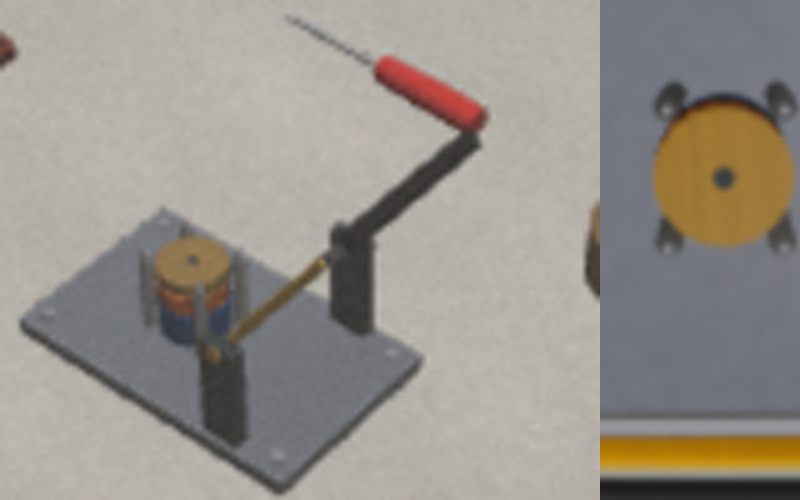

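The hub is stacked flat: brass disc on top at (193,262), orange and blue under it, and centred in the wrist view at (725,178). Now I turn and tilt for the bar.

Emit:
servo_tool:
  deltas: [0,0,0,0,0,0,7,0,0,0,0,0,0,7,0,0,0,0,0,0,7,0,0,0,0,0,0,7,0,0,0,0,0,0,7]

```text
time: 21.6
tool_pos: [0.4383, -0.0265, 0.338]
orientation: [-3.14, -0.004, 2.586]
wrist_force: [-0.1, -0.2, 0.7]
grip_width: 0.0866
grip_force: 0.0
```

Emit:
servo_tool:
  deltas: [0,0,0,0,0,0,7,0,0,0,0,0,0,7,0,0,0,0,0,0,7,0,0,0,0,0,0,7,0,0,0,0,0,0,7]

```text
time: 22.02
tool_pos: [0.4383, -0.0264, 0.338]
orientation: [-3.138, -0.003, 1.975]
wrist_force: [-0.1, -0.1, -0.4]
grip_width: 0.0869
grip_force: 0.0
```

Emit:
servo_tool:
  deltas: [0,0,0,0,0,0,7,0,0,0,0,0,0,7,0,0,0,0,0,0,6,0,0,0,0,0,0,0]

```text
time: 22.35
tool_pos: [0.4384, -0.0265, 0.3382]
orientation: [-3.138, -0.001, 1.628]
wrist_force: [-0.8, 0.7, -0.3]
grip_width: 0.0868
grip_force: 0.0
```

Emit:
servo_tool:
  deltas: [0,0,0,0,6.9,0,0,0,0,0,0,6.9,0,0,0,0,0,0,6.9,0,0,0,0,0,0,6.9,0,0,0,0,0,0,6.7,0,0]

```text
time: 22.77
tool_pos: [0.4393, -0.0266, 0.3399]
orientation: [-2.536, -0.002, 1.635]
wrist_force: [0.8, 0.4, -0.6]
grip_width: 0.0866
grip_force: 0.0
```

Emit:
servo_tool:
  deltas: [0,0,0,0,0,0,0,0,0,0,0,0,0,0]

```text
time: 22.93
tool_pos: [0.4391, -0.0265, 0.3366]
orientation: [-2.537, -0.003, 1.634]
wrist_force: [-0.4, -0.3, -0.2]
grip_width: 0.087
grip_force: 0.0
```

```bash
cat > g.py <<'E'
from h import *
from scipy.spatial.transform import Rotation as Ro
N=np.array([.4385,-.0267,0]);Nr=Ro.from_euler("z",.0615).as_matrix()
def bar(th): return N+Nr@np.array([.085-.17*np.cos(th),0,.095+.17*np.sin(th)])
def Rg(th):
    a=th-np.pi/2;z=np.array([-np.sin(a),0,-np.cos(a)]);x=np.array([0,1,0]);return Nr@np.array([x,np.cross(z,x),z]).T
def rel(th,back=0):
    s=robot.observe();R=Ro.from_euler("xyz",s["orientation"]).as_matrix();G=Rg(th)
    t=bar(th)+G[:,2]*(.019-back)
    print("tcp",s["tool_pos"].round(4),"target",t.round(4),"shift mm",(R.T@(t-s["tool_pos"])*1e3).round(1),"turn deg",np.degrees(Ro.from_matrix(R.T@G).as_rotvec()).round(1),"F",s["wrist_force"].round(1),s["grip_width"].round(4))
E
python3 -c "
from g import *
rel(2.17,.09);print(robot.observe()['joint_positions'])"
```

```text
Traceback (most recent call last):
  File "g.py", line 10, in rel
    print("tcp",s["tool_pos"].round(4),"target",t.round(4),"shift mm",(R.T@(t-s["tool_pos"])*1e3).round(1),"turn deg",np.degrees(Ro.from_matrix(R.T@G).as_rotvec()).round(1),"F",s["wrist_force"].round(1),s["grip_width"].round(4))
                                                                                                                                                                                                           ^^^^^^^^^^^^^^^^^^^^^
AttributeError: 'float' object has no attribute 'round'
```

```bash
sed -i 's/s\["grip_width"\].round(4)/s["grip_width"]/' g.py; python3 -c "
from g import *
rel(2.17,.09);print(robot.observe()['joint_positions'])"
```

```text
tcp [ 0.4391 -0.0265  0.3366] target [ 0.659  -0.0131  0.294 ] shift mm [ -0.7 205.5 -90.2] turn deg [-0.3 -0.1  0.2] F [-0.4 -0.3 -0.2] 0.0870185108918646
[-0.14806386  0.21290178  1.43591019 -0.13454682  2.08378894 -0.24298639]
```

Emit:
servo_tool:
  deltas: [0,0,34,-18,0,0,0,0,0,34,-18,0,0,0,0,0,34,-18,0,0,0,0,0,34,-18,0,0,0,0,0,34,-12,0,0,0]

```text
time: 23.35
tool_pos: [0.6283, -0.0153, 0.318]
orientation: [-2.552, -0.0, 1.633]
wrist_force: [1.1, 0.0, 1.7]
grip_width: 0.0871
grip_force: 0.0
```

Emit:
servo_tool:
  deltas: [0,-0.7,35.5,-6,0,0,0,0,0,0,0,0,0,0,0,0,0,0,0,0,0]

```text
time: 23.6
tool_pos: [0.6595, -0.0141, 0.2955]
orientation: [-2.54, -0.002, 1.633]
wrist_force: [-1.2, -1.0, 0.4]
grip_width: 0.0868
grip_force: 0.0
```

Run:
```python
from g import *
rel(2.17,.09)
d=robot.snapshot("wrist");np.savez("w10",**d)
b=bar(2.17);o=Nr[:,1];print(wpx(d,b),wpx(d,b+.05*o),wpx(d,b-.05*o))
cv2.imwrite("pics/w10.png",d["frame"][:,:,::-1])
T=robot.snapshot("top");print("top",px(T,b),px(T,b+.058*o),px(T,b-.058*o))
g=cv2.cvtColor(d["frame"],cv2.COLOR_RGB2GRAY)
for k in(-.03,0,.03):
    u,v=wpx(d,b+k*o).astype(int);print(u,v,g[max(v-40,0):v+40:2,u].tolist() if 0<=u<640 else None)
```

```text
tcp [ 0.6595 -0.0141  0.2955] target [ 0.659  -0.0131  0.294 ] shift mm [1.  0.5 1.5] turn deg [-0.2 -0.1  0.1] F [-1.2 -1.   0.4] 0.08679220990411102
[316.38463456 211.58770598] [316.46415373 147.44814009] [316.30875712 269.27124288]
top [326.82251198 158.98162579] [308.55175349 159.91994942] [345.07992259 158.04398765]
316 247 [50, 50, 48, 47, 47, 45, 44, 43, 41, 40, 39, 37, 36, 36, 34, 33, 32, 31, 31, 30, 28, 28, 36, 51, 62, 71, 80, 89, 97, 110, 121, 111, 101, 92, 85, 67, 38, 181, 212, 212]
316 211 [51, 51, 53, 53, 53, 52, 54, 54, 54, 55, 54, 55, 54, 54, 53, 53, 52, 52, 50, 50, 48, 47, 47, 45, 44, 43, 41, 40, 39, 37, 36, 36, 34, 33, 32, 31, 31, 30, 28, 28]
316 173 [90, 60, 46, 46, 46, 46, 46, 46, 46, 47, 46, 47, 47, 49, 48, 49, 50, 50, 51, 51, 51, 53, 53, 53, 52, 54, 54, 54, 55, 54, 55, 54, 54, 53, 53, 52, 52, 50, 50, 48]
```

Run:
```python
from g import *
d=dict(np.load("w10.npz"));h=cv2.cvtColor(d["frame"],cv2.COLOR_RGB2GRAY)
b=bar(2.17);o=Nr[:,1]
for k in(.03,0,):
    u,v=wpx(d,b+k*o).astype(int);e=Rg(2.17)[:,1]
    print(v,"pred edges",wpx(d,b+k*o-.007*e)[0],wpx(d,b+k*o+.007*e)[0],list(zip(range(290,346,2),h[v,290:346:2].tolist())))
```

```text
173 pred edges 307.25735756671287 325.60821625673697 [(290, 140), (292, 101), (294, 75), (296, 102), (298, 76), (300, 71), (302, 69), (304, 56), (306, 43), (308, 37), (310, 39), (312, 50), (314, 62), (316, 51), (318, 42), (320, 39), (322, 38), (324, 45), (326, 112), (328, 132), (330, 132), (332, 133), (334, 133), (336, 132), (338, 133), (340, 133), (342, 133), (344, 133)]
211 pred edges 307.4550380477228 325.31510482650015 [(290, 217), (292, 216), (294, 217), (296, 215), (298, 220), (300, 218), (302, 212), (304, 211), (306, 201), (308, 87), (310, 43), (312, 48), (314, 55), (316, 48), (318, 43), (320, 40), (322, 38), (324, 50), (326, 107), (328, 105), (330, 63), (332, 48), (334, 45), (336, 45), (338, 45), (340, 45), (342, 46), (344, 47)]
```

Emit:
servo_tool:
  deltas: [0,1,0.5,30,0,0,0,0,0,0,30,0,0,0,0,0,0,20,0,0,0,0,0,0,11,0,0,0,0,0,0,0,0,0,0]

```text
time: 24.12
tool_pos: [0.6062, -0.016, 0.2266]
orientation: [-2.546, -0.0, 1.632]
wrist_force: [-0.6, 0.8, 0.4]
grip_width: 0.087
grip_force: 0.0
```

Emit:
servo_tool:
  deltas: [240,0,0,0,0,0,0,240,0,0,0,0,0,0,240,0,0,0,0,0,0,240,0,0,0,0,0,0,240,0,0,0,0,0,0]

```text
time: 24.53
tool_pos: [0.6091, -0.0161, 0.2244]
orientation: [-2.545, 0.0, 1.632]
wrist_force: [0.3, -0.2, -0.1]
grip_width: 0.0615
grip_force: 0.0
```

Emit:
servo_tool:
  deltas: [240,0,0,0,0,0,0,240,0,0,0,0,0,0,240,0,0,0,0,0,0,240,0,0,0,0,0,0,240,0,0,0,0,0,0]

```text
time: 24.95
tool_pos: [0.6085, -0.016, 0.2234]
orientation: [-2.543, -0.0, 1.632]
wrist_force: [-0.0, 0.1, 0.6]
grip_width: 0.0283
grip_force: 0.0
```

```bash
python3 -c "
from g import *
rel(2.17)"
```

```text
tcp [ 0.6085 -0.016   0.2234] target [ 0.6083 -0.0162  0.2197] shift mm [-0.2  1.9  3.2] turn deg [ 0. -0. -0.] F [-0.   0.1  0.6] 0.028261413823484682
```

Emit:
servo_tool:
  deltas: [240,0,1.5,3,0,0,0,240,0,0,0,0,0,0,240,0,0,0,0,0,0,240,0,0,0,0,0,0,240,0,0,0,0,0,0]

```text
time: 25.37
tool_pos: [0.6078, -0.0161, 0.2196]
orientation: [-2.542, -0.0, 1.632]
wrist_force: [-0.6, -0.4, -3.7]
grip_width: 0.0132
grip_force: 29.9
```

Emit:
servo_tool:
  deltas: [240,0,0,0,0,0,0,240,0,0,0,0,0,0]

```text
time: 25.53
tool_pos: [0.6078, -0.0161, 0.2197]
orientation: [-2.542, -0.0, 1.632]
wrist_force: [-1.4, -1.1, -5.2]
grip_width: 0.013
grip_force: 29.9
```

```bash
python3 -c "
from g import *
rel(2.17);rel(np.pi/2)
G=Rg(2.17);s=robot.observe();R=Ro.from_euler('xyz',s['orientation']).as_matrix()
# chord plan: 12 steps of tool motion about the hinge, from the present tool-bar offset
n=12;a=np.radians(34.3)/n;off=(bar(2.17)-s['tool_pos'])@R;print('bar in tool',off*1e3)
H=N+Nr@np.array([.085,0,.095]);h=(H-s['tool_pos'])@R;print('hinge in tool',h*1e3)
r=Ro.from_rotvec([-a,0,0]).as_matrix();print('shift per step', ((h-r@h)*1e3).round(2))"
```

```text
tcp [ 0.6078 -0.0161  0.2197] target [ 0.6083 -0.0162  0.2197] shift mm [-0.2  0.5 -0.3] turn deg [-0. -0. -0.] F [-1.4 -1.1 -5.2] 0.012996770467567507
tcp [ 0.6078 -0.0161  0.2197] target [ 0.5233 -0.0215  0.246 ] shift mm [ -0.2 -84.7  26. ] turn deg [-34.4  -0.   -0. ] F [-1.4 -1.1 -5.2] 0.012996770467567507
bar in tool [ -0.20914156   0.44519977 -19.34391564]
hinge in tool [ -0.28022474   0.53976941 150.65604319]
shift per step [ 0.   -7.51  0.21]
```

Emit:
servo_tool:
  deltas: [240,0,-3.75,0.05,-1.43,0,0,240,0,-7.5,0.2,-2.86,0,0,240,0,-7.5,0.2,-2.86,0,0,240,0,-7.5,0.2,-2.86,0,0,240,0,-3.75,0.05,-1.43,0,0]

```text
time: 25.95
tool_pos: [0.5804, -0.0178, 0.2345]
orientation: [-2.743, 0.0, 1.632]
wrist_force: [-2.4, -1.0, -6.4]
grip_width: 0.013
grip_force: 30.1
```

Emit:
servo_tool:
  deltas: [240,0,0,0,0,0,0,240,0,0,0,0,0,0]

```text
time: 26.12
tool_pos: [0.5808, -0.0178, 0.2343]
orientation: [-2.741, -0.0, 1.632]
wrist_force: [-2.7, -0.6, -7.8]
grip_width: 0.013
grip_force: 30.1
```

```bash
python3 -c "
from g import *
rel(2.17-np.radians(11.44));rel(np.pi/2)"
```

```text
tcp [ 0.5808 -0.0178  0.2343] target [ 0.582  -0.0179  0.2341] shift mm [-0.1  1.1 -0.3] turn deg [-0.1 -0.  -0. ] F [-2.7 -0.6 -7.8] 0.012964661981023692
tcp [ 0.5808 -0.0178  0.2343] target [ 0.5233 -0.0215  0.246 ] shift mm [ -0.2 -57.6  11.7] turn deg [-22.9  -0.   -0. ] F [-2.7 -0.6 -7.8] 0.012964661981023692
```

Emit:
servo_tool:
  deltas: [240,0,-3.75,0.05,-1.43,0,0,240,0,-7.5,0.2,-2.86,0,0,240,0,-7.5,0.2,-2.86,0,0,240,0,-7.5,0.2,-2.86,0,0,240,0,-7.5,0.2,-2.86,0,0]

```text
time: 26.53
tool_pos: [0.5493, -0.0198, 0.2435]
orientation: [-2.968, 0.0, 1.632]
wrist_force: [-0.6, -1.5, -7.3]
grip_width: 0.0128
grip_force: 30.0
```

Emit:
servo_tool:
  deltas: [240,0,-7.5,0.2,-2.86,0,0,240,0,-7.5,0.2,-2.86,0,0,240,0,-5.5,0.1,-2.2,0,0,240,0,-3,0.05,-1.3,0,0,240,0,0,0,0,0,0]

```text
time: 26.95
tool_pos: [0.5248, -0.0214, 0.2458]
orientation: [-3.127, 0.001, 1.632]
wrist_force: [-0.6, -1.3, -9.3]
grip_width: 0.0132
grip_force: 30.0
```

Emit:
servo_tool:
  deltas: [240,0,0,0,0,0,0,240,0,0,0,0,0,0]

```text
time: 27.12
tool_pos: [0.5262, -0.0213, 0.2458]
orientation: [-3.126, 0.0, 1.632]
wrist_force: [-0.2, -1.5, -8.7]
grip_width: 0.0131
grip_force: 30.0
```

Run:
```python
from g import *
rel(np.pi/2);s=robot.observe()
R=Ro.from_euler("xyz",s["orientation"]).as_matrix();g=(s["tool_pos"]-.019*R[:,2]-N)@Nr-[.085,0,.095];print("angle",np.arctan2(g[2],-g[0]),"radius",np.hypot(g[0],g[2]))
T=robot.snapshot("top");S=robot.snapshot("scene");np.savez("end",T=T["frame"],S=S["frame"])
```

```text
tcp [ 0.5262 -0.0213  0.2458] target [ 0.5233 -0.0215  0.246 ] shift mm [ 0.  -2.9 -0.1] turn deg [-0.9  0.  -0. ] F [-0.2 -1.5 -8.7] 0.013142525084734308
angle 1.589395105534661 radius 0.16984647213274626
```

Emit:
servo_tool:
  deltas: [240,0,-2,0,-0.5,0,0,240,0,-1,0,-0.4,0,0,240,0,0,0,0,0,0,240,0,0,0,0,0,0,240,0,0,0,0,0,0]

```text
time: 27.63
tool_pos: [0.5229, -0.0215, 0.2459]
orientation: [3.14, 0.0, 1.632]
wrist_force: [0.0, -6.4, -12.9]
grip_width: 0.013
grip_force: 30.0
```

Run:
```python
from g import *
rel(np.pi/2);s=robot.observe()
R=Ro.from_euler("xyz",s["orientation"]).as_matrix();g=(s["tool_pos"]-.019*R[:,2]-N)@Nr-[.085,0,.095];print("angle",np.arctan2(g[2],-g[0]))
```

```text
tcp [ 0.5229 -0.0215  0.2459] target [ 0.5233 -0.0215  0.246 ] shift mm [ 0.   0.4 -0.1] turn deg [ 0.1  0.  -0. ] F [  0.   -6.4 -12.9] 0.01297631652947094
angle 1.5680549294193238
```

```bash
python3 -c "
from plant import robot
print(robot.sign_off())"
```

```text
the job is handed in; nothing more can be done
None
```

The hub is built in the nest (body, spacer, disc, each pressed home), and the guard is held gripped by its bar straight up (about 1.57 rad from the arm's pose); handed in at 27.6 s.

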